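# Fit up a pipe joint, then hold the clamp box open

## Task

Get the pipe joint ready for tacking: set the loose pipe ring that matches the one clamped in the positioner squarely on top of it, lowered into place and let go, with their outer walls flush all round. Then tug up the clamp box's lid by its handle with the thumb slide as it is; if the lid turns out to be caught, let it down, push the thumb slide right across to free it and try again. Raise the lid about half-way (some 45 degrees) and finish while still holding it open there, leaving the ring in place and the other things on the bench alone.

Things in the scene. Friction and masses are not known exactly. Their poses are not given: they have to be found in the camera images.
- ring_center (a point): centre (half-way up) of the loose pipe ring to be placed: steel tube, 60 mm outside diameter, 47 mm inside, 40 mm high, about 0.3 kg, standing on its end on the bench; z is its axis
- coupon_top (a point): centre of the upper rim of the clamped pipe ring, 70 mm above the bench, z up. That ring has the same 60 / 47 mm diameters and 40 mm height; it is fixed upright in a low round positioner, 132 mm across, whose disc is 30 mm high and whose three jaws end 44 mm above the bench. When fitted, the loose ring's centre is 20 mm above this point
- clampbox: the dark steel clamp box with a grey lid, fixed to the bench, open-topped under its lid: 200 mm along its x, 220 mm along its y, 84 mm high (90 mm with the lid). Origin at the centre of its underside; its front, with the latch housing (a block 57 mm deep and 90 mm wide, its top 90 mm above the bench), looks along its own -x; z up
- lid_hinge (a point): middle of the lid's hinge line, which runs along the box's y: at x +100 mm, z 84 mm in the box's frame. Axes as the box's, fixed
- lid_handle (a point): middle of the lid's handle: a round steel bar 12 mm thick and 110 mm long along the box's y, carried by a post at each end, 40 mm above the lid's top. With the lid shut it is 170 mm in front (-x) of the hinge line and 46 mm above it, 130 mm above the bench. Moves with the lid; z is the lid's normal
- lid (a joint): lid angle, rad: 0 shut, grows as the front edge rises about the hinge, stop at 1.2. The lid weighs about 0.45 kg and falls shut when let go. A hidden catch under it may hold it: then it lifts freely some 0.03 rad (5 mm at the handle) and stops hard; if not caught it lifts with 2 to 5 N at the handle
- slide_tab (a point): middle of the thumb slide: an upright steel tab on top of the latch housing, 10 mm along the box's y, 16 mm along x, 32 mm high (its foot 90 mm above the bench), 60 mm in front of the handle bar. Axes as the box's
- slide (a joint): travel of the thumb slide, m: 0 at the start, 0.022 right across, towards the box's +y. Friction about 2 N, stays where it is left; at 0.018 or more the catch is surely free, and the catch stays free afterwards. It does not show whether the lid is caught
- bigring: the wide pipe ring, 114 mm outside, 35 mm high, loose; origin at the centre of its underside. To be left alone
- smallring: the small pipe ring, 42 mm outside, 25 mm high, loose; origin at the centre of its underside. To be left alone
- tin: a closed round tin, 64 mm across and 100 mm high; origin at the centre of its underside. To be left alone
- wirebrush: a hand brush lying on the bench, its length along its own x; origin on its underside. To be left alone
- spanner: a steel spanner lying on the bench, its length along its own x; origin on its underside. To be left alone
- hammer: a hammer lying on the bench, its length along its own x; origin on its underside. To be left alone
- rollers: a pipe roller stand, a 110 x 150 mm plate with four rubber rollers, 57 mm high; origin at the centre of its underside. To be left alone
Mind the look-alikes: they are no part of the job. Leave any black or turquoise look-alike of the part that bears ring_center alone.

How it is judged:
On the way, in this order (a step that is already met when the one before it is completed fails the run):
1. the matching ring is lowered onto the clamped ring while still held (horizontal distance between ring_center and coupon_top below 0.008 m and z of ring_center in the frame of coupon_top between 0.017 and 0.025 m and angle between ring_center's own z axis and vertical below 0.06 rad and contact force between the fingers and ring above 0.5 N), for 0.1 s.
2. the ring is let go, flush on the clamped ring (horizontal distance between ring_center and coupon_top below 0.004 m and z of ring_center in the frame of coupon_top between 0.017 and 0.023 m and angle between ring_center's own z axis and vertical below 0.06 rad and contact force between the fingers and ring below 0.1 N), for 0.2 s.
3. the lid is tugged up with the thumb slide still unmoved (value of joint lid above 0.012 rad and value of joint slide below 0.005 m), for 0.05 s.
4. the lid is raised about half-way by the gripper (value of joint lid above 0.6 rad and contact force between the fingers and lid above 0.5 N), for 0.2 s.
At the end, for the whole second after the job is handed in: The lid is open by 0.6 rad or more, still, and held there by the gripper alone; the matching ring rests free and upright on the clamped ring, their axes within 4 mm (all of step 2 and all of step 4 and velocity of joint lid between -0.1 and 0.1 rad/s and contact force between lid and ring below 0.1 N and linear speed of ring below 0.02 m/s); the arm keeps its last pose, push and grip.
It fails at once if another thing on the bench is shifted by more than 30 mm (distance of any of bigring, smallring, tin, wirebrush, spanner, hammer, rollers from where it was at the start of the episode above 0.03 m).
It also fails if it takes over 72 s, if anything falls off the work surface, if the arm or the gripper's body presses on something with over 40 N, if the wrist force passes 120 N, or if a joint passes its speed limit or range.

## Robot

A 6-joint arm with a two-finger parallel gripper is mounted at the origin on the work surface. World frame = base frame: x ahead of the robot, y to its left, z up, the work surface at z = 0. Lengths are in m, angles in rad, forces in N, time in s.
With the tool pointing down it reaches from about 0.375 to 0.9 m from the base axis. Payload 3.1 kg.
Tool frame: the origin (TCP) lies between the finger pads; the fingertips stand 11 mm ahead of it and the grasp point (between the pads) lies 8 mm behind it; z points along the fingers, y is the direction in which the jaws open and shut (so a half turn about z gives the same grasp; the last joint's range is limited). The gripper opens to 85 mm and grips with 20 to 120 N. Pads are 22 mm wide; open, the fingers measure 114 mm over their backs; the gripper's body (76 mm by 85 mm) begins 54 mm behind the grasp point. The pads swing forward as they close: fully open they stand 13 mm farther back than shut.
Start: joints at [-1.379, 0.527, 1.433, -0, 1.181, -0.178], TCP at [0.226, -0.582, 0.242] pointing down, gripper open.
Joint ranges: [-3.08, 3.08], [-0.75, 2.2], [0.22, 2.44], [-1.43, 4.57], [0, 2.65], [-2.85, 2.85]. Speed limits (rad/s): [2.79, 2.79, 3.14, 3.14, 3.14, 3.14].

## Interface

Orientations are given as a unit quaternion [x, y, z, w].
In Python, from station import manip gives the robot as it stands. The module is installed in compiled form; this text tells all that it offers.
- The arm moves only by the tool arm_command, never from a script. Its argument "rows" is a list of rows, each a list of 3 entries, a list of its own where there are three numbers: the shift along the world's x, y, z in mm, then the turn about the world's z in rad, then the closure, from -1 (fully open) to 1 (shut), so that 0 is half open. A call has 1 to 12 rows; each row shifts and turns the commanded pose from where the row before left it; what a row does not reach is not made up. A row lasts 1/8 s, in which the tool goes at most 62.5 mm and 10.7 degrees, less where a joint would pass 70% of its speed; a pose out of reach is approached as far as the arm can. A call with a gripper value outside its range is refused whole. The fingers move at their own pace and stop on an object; "squeeze" is the grip in N (left out, the last holds). Time passes only in rows, so rows that do not move let the fingers close. It gives the time, the measured TCP pose, the force and the opening at its end, in the units of the state.
- manip.sense(): the state, without advancing time (a new reading comes with each control period).
- manip.snapshot(name): name is "side" or "top" or "wrist"; returns the picture (480x640x3 uint8, blue, green, red); there is no depth.
- manip.get_calibration(name): a dict with "fovy" (degrees; the focal length in pixels is half the picture's height over the tangent of half this angle, whatever the lens; pixels are square), "cx", "cy" (the principal point, pixels), "R" (3x3) and "t" (3): a world point X has camera coordinates R X + t. Camera axes: x right, y down, z forward; pixel columns grow to the right and rows downward; lengths in m; the calibration is good to about 2 mm. A picture is of the moment at which its call begins: read the wrist's pose just before it. get_calibration takes no time and is no camera call; for the wrist camera it gives the pose at the moment of the call.
- manip.sign_off(): hands the job in, once; it reports no verdict.
The state is a dict: "t": time; "q": joint angles; "qd": joint speeds; "tau": joint torques, N m; "tcp_pos": TCP position; "tool_rot": TCP orientation; "force": force on the tool from outside, world axes, zero at the start; "ft_torque": the same for the moment, N m; "finger_gap": opening from 0.0 (shut) to 1.0 (fully open).
Only numpy, scipy, OpenCV 4.12 (cv2) and the standard library are available. Lean on these libraries where they do the work, as an engineer would, in place of code of your own. Each camera call takes 0.05 s, during which the arm holds its last target.

## Working session

There is one attempt and no reset: what is moved stays moved. The work goes in short steps, Python scripts to look and compute and a tool call to move; the robot and the scene stay as the last step left them, time stands still between calls to the robot, and variables do not carry over. Pictures are saved under pics/ and viewed, and the job is handed in when it is done.

Besides the shell and the picture viewer there is one more tool, called after "Call:" as a command line: name --argument value ..., lists and objects as JSON in quotes. arm_command: Moves the arm, as the interface text tells. Its arguments: {"type":"object","properties":{"rows":{"type":"array","items":{"type":"array"}},"squeeze":{"type":"number"}},"required":["rows"]}

```bash
mkdir -p pics; python3 - <<'E'
from station import manip
import cv2
for n in ["side","top"]:
    im=manip.snapshot(n); cv2.imwrite(f"pics/{n}0.png",im)
    c=manip.get_calibration(n); print(n,c)
s=manip.sense(); print(s)
E
```

```text
side {'fovy': 49.78784470754711, 'cx': 324.2589646809985, 'cy': 231.28219101389442, 'R': array([[-0.82574511, -0.5640234 ,  0.00475679],
       [-0.30804873,  0.44389481, -0.84146502],
       [ 0.47249444, -0.69630095, -0.54029066]]), 't': array([0.49215619, 0.20149813, 1.21258192])}
top {'fovy': 47.05019159959658, 'cx': 312.4416353548763, 'cy': 241.34418170725093, 'R': array([[-0.01950424, -0.99977663, -0.00814046],
       [-0.98921274,  0.02047917, -0.14504742],
       [ 0.14518173,  0.0052236 , -0.98939122]]), 't': array([0.14164006, 0.55937597, 1.33284497])}
{'t': 0.1, 'q': array([-1.37852389e+00,  5.28384103e-01,  1.43378311e+00,  2.72809192e-05,
        1.18139575e+00, -1.78501595e-01]), 'qd': array([ 0.00155986, -0.00231543, -0.00222549, -0.00082871,  0.0031417 ,
        0.00079825]), 'tau': array([-1.59030569e-04, -4.43303347e+01, -1.78586394e+01, -1.56500514e-04,
        3.84583545e-03,  1.43858796e-05]), 'tcp_pos': array([ 0.22637279, -0.58189403,  0.24142191]), 'tool_rot': array([ 9.82865466e-01,  1.84321742e-01,  5.83073012e-06, -9.85218514e-04]), 'force': array([-0.07972434, -0.14100517,  0.04838927]), 'ft_torque': array([-0.02340652,  0.03456386, -0.0122165 ]), 'finger_gap': 0.9957420724333351}
```

View pics/top0.png

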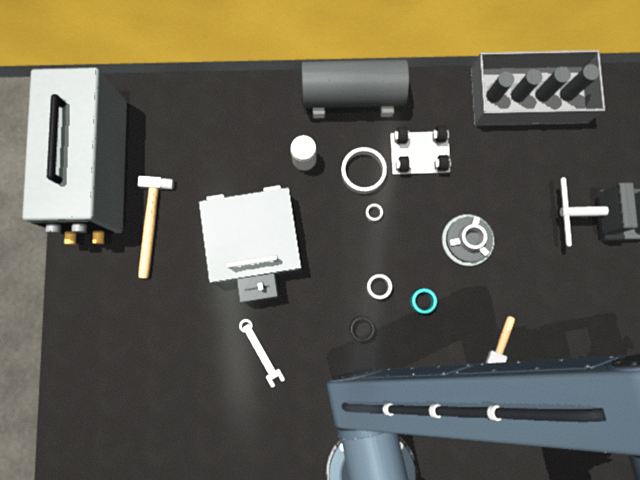

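View pics/side0.png

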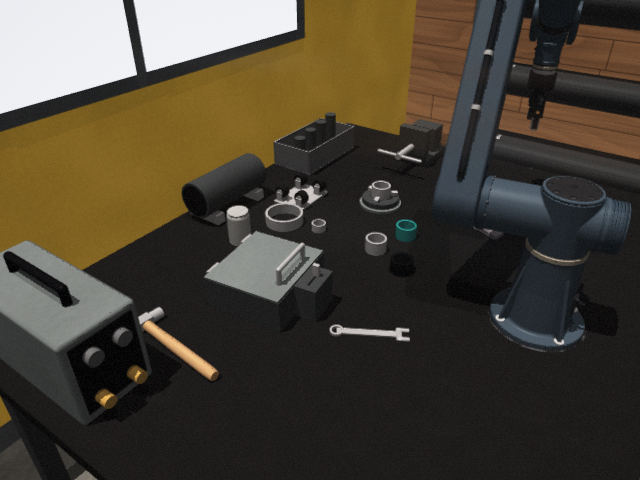

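Candidates in the top view: grey ring (379,287), my choice. Not to be taken for it: turquoise (425,301), black (362,329), small ring (374,212), big ring (364,170) and clamped ring (475,236). I'll check it in a close crop.

```bash
cat > h.py <<'E'
import numpy as np, cv2
from station import manip
def cal(n,shape=(480,640)):
    c=manip.get_calibration(n); f=240/np.tan(np.radians(c['fovy'])/2)
    return f,c['cx'],c['cy'],np.array(c['R']),np.array(c['t'])
def proj(C,X):
    f,cx,cy,R,t=C; p=R@np.asarray(X,float)+t; return np.array([cx+f*p[0]/p[2],cy+f*p[1]/p[2]])
def ray(C,uv):
    f,cx,cy,R,t=C; d=R.T@np.array([(uv[0]-cx)/f,(uv[1]-cy)/f,1]); return -R.T@t,d/np.linalg.norm(d)
def plane(C,uv,z):
    o,d=ray(C,uv); return o+d*(z-o[2])/d[2]
def tri(C1,u1,C2,u2):
    o1,d1=ray(C1,u1);o2,d2=ray(C2,u2)
    A=np.stack([d1,-d2],1); s=np.linalg.lstsq(A,o2-o1,rcond=None)[0]
    a=o1+d1*s[0];b=o2+d2*s[1]; return (a+b)/2,np.linalg.norm(a-b)
def crop(im,x0,y0,x1,y1,k): return cv2.resize(im[y0:y1,x0:x1],None,fx=k,fy=k,interpolation=cv2.INTER_CUBIC)
def q2R(q):
    from scipy.spatial.transform import Rotation as Ro; return Ro.from_quat(q).as_matrix()
E
python3 - <<'E'
from h import *
t=cv2.imread('pics/top0.png'); s=cv2.imread('pics/side0.png')
cv2.imwrite('pics/c1.png',np.vstack([np.hstack([crop(t,350,255,450,345,4),crop(t,430,200,530,290,4)]),]))
cv2.imwrite('pics/c2.png',np.hstack([crop(t,190,180,310,310,4)]))
cv2.imwrite('pics/c3.png',np.hstack([crop(s,200,225,345,335,5)]))
E
```

```text
(no output)
```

View pics/c1.png

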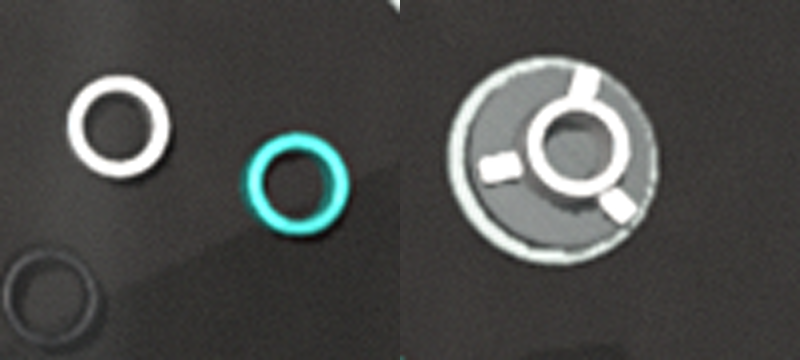

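View pics/c2.png

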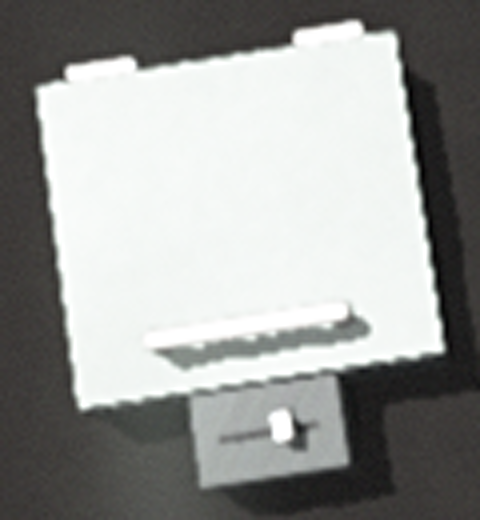

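View pics/c3.png

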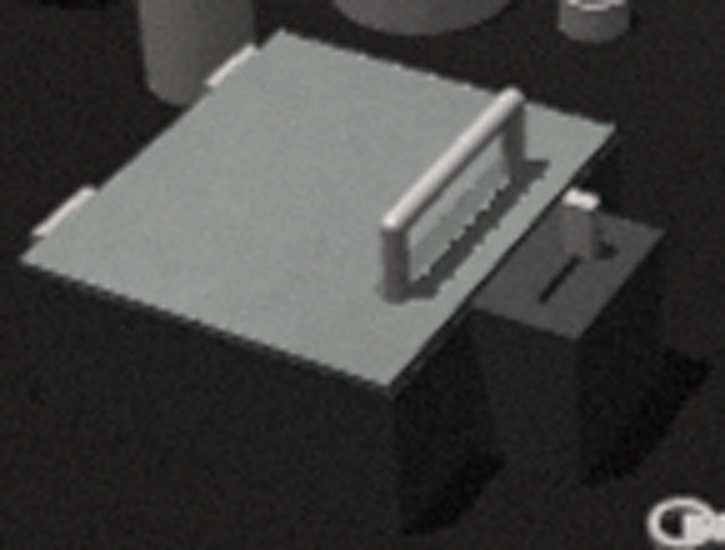

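```bash
python3 - <<'E'
from h import *
T=cal('top')
t=cv2.imread('pics/top0.png'); g=cv2.cvtColor(t,cv2.COLOR_BGR2GRAY)
def fit(x0,y0,x1,y1,z,th):
    k=4; c=crop(g,x0,y0,x1,y1,k); m=(c>th).astype(np.uint8)
    cs,h=cv2.findContours(m,cv2.RETR_CCOMP,cv2.CHAIN_APPROX_NONE)
    for cc in cs:
        if len(cc)<60: continue
        p=cc[:,0,:].astype(float); p=(p+0.5)/k-0.5+[x0,y0]
        w=np.array([plane(T,q,z)[:2] for q in p])
        A=np.c_[2*w,np.ones(len(w))]; s=np.linalg.lstsq(A,(w**2).sum(1),rcond=None)[0]
        r=np.sqrt(s[2]+s[0]**2+s[1]**2); print(len(cc),p.mean(0),s[:2],'D',2*r,'res',(np.linalg.norm(w-s[:2],axis=1)-r).std())
print('ring');fit(362,268,397,306,.04,170)
print('coup hole');fit(455,216,497,256,.07,200)
def P(x,y,z): return plane(T,((x+.5)/4-.5+190,(y+.5)/4-.5+180),z)
cs=[P(37,88,.09),P(396,32,.09),P(443,353,.09),P(80,408,.09)]
for a in cs: print(a)
print([np.linalg.norm(cs[i]-cs[i-1]) for i in range(4)])
a,b=P(148,340,.133),P(350,308,.133); print('handle',a,b,(a+b)/2,np.linalg.norm(a-b), np.arctan2(*(a-b)[:2]))
print('tab top',P(283,412,.122))
for e in [cs[0]-cs[1],cs[3]-cs[2]]: print('yaw',-np.arctan2(e[0],e[1]))
for e in [cs[0]-cs[3],cs[1]-cs[2]]: print('yaw',np.arctan2(e[1],e[0]))
print('lid centre',sum(cs)/4)
E
```

```text
ring
283 [379.14973498 286.07199647] [ 0.44766198 -0.03166632] D 0.0613190501383108 res 0.000249897487747591
204 [378.89705882 286.08946078] [ 0.44769152 -0.03120707] D 0.04439558944439088 res 0.0002362913936353724
coup hole
82 [456.80792683 241.        ] [ 0.55156444 -0.22141841] D 0.015305722309508074 res 0.0010667158684909532
449 [476.09326281 235.01642539] [ 0.56559223 -0.26955659] D 0.07430417439942189 res 0.008122275490859336
206 [474.08373786 235.87014563] [ 0.56332775 -0.26394396] D 0.0448472967651472 res 0.0002487167477005708
104 [459.54086538 217.125     ] [ 0.60299775 -0.23365521] D 0.02447200438981974 res 0.002727495206717442
[0.65835693 0.4045011  0.09      ]
[0.68858301 0.18561229 0.09      ]
[0.49157306 0.16015951 0.09      ]
[0.4631001 0.3768313 0.09     ]
[np.float64(0.19720763097808475), np.float64(0.22096589358935348), np.float64(0.19864733608994647), np.float64(0.21853461123492515)]
handle [0.49835138 0.32943092 0.133     ] [0.51458742 0.21237811 0.133     ] [0.5064694  0.27090451 0.133     ] 0.11817347443435032 -0.13782752407189874
tab top [0.45595398 0.25266491 0.122     ]
yaw 0.1372209062619349
yaw 0.13066186791746362
yaw 0.14077241014031372
yaw 0.12848369866931295
lid centre [0.57540327 0.28177605 0.09      ]
```

The ring (outer diameter measured 61 mm, against 60) is at (0.448, −0.032). The coupon is near (0.563, −0.264). The box yaw is about 0.134 and the handle is near (0.506, 0.271); sizes agree with those given. Next I move above the ring.

Call:
arm_command --rows '[[[22,55,-4],0.1334,-1],[[22,55,-4],0.1334,-1],[[22,55,-4],0.1334,-1],[[22,55,-4],0.1334,-1],[[22,55,-4],0.1334,-1],[[22,55,-4],0.1334,-1],[[22,55,-4],0.1334,-1],[[22,55,-4],0.1334,-1],[[22,55,-4],0.1334,-1],[[22,55,-4],0.1334,-1],[[0,0,0],0,-1],[[0,0,0],0,-1]]' --squeeze 40

```text
t: 1.6
tcp_pos: [0.4462, -0.0324, 0.2021]
tool_rot: [0.658, 0.753, -0.0, -0.0]
force: [0.5, -0.7, 0.4]
finger_gap: 0.994
```

```bash
python3 - <<'E'
from h import *
s=manip.sense(); R=q2R(s['tool_rot']); print(s['t'],s['tcp_pos'],np.arctan2(R[1,0],R[0,0]),s['q'],s['force'])
W=cal('wrist'); im=manip.snapshot('wrist'); cv2.imwrite('pics/w1.png',im)
print('fore', [proj(W,p) for p in [(.4477,-.0317,.04),(.4477,-.0317,0)]]); np.savez('w1.npz',f=W[0],cx=W[1],cy=W[2],R=W[3],t=W[4]); print(W)
E
```

```text
1.6 [ 0.44623207 -0.03241183  0.20210224] 1.7055175672009262 [-3.22919962e-01  3.55445348e-01  1.90671254e+00 -5.93199643e-04
  8.80079713e-01 -4.57263085e-01] [ 0.49893476 -0.6882521   0.39814271]
fore [array([324.53033415, 215.85762051]), array([324.15236462, 204.46251359])]
(np.float64(371.1044736314178), 320.99831771251854, 235.19742607481288, array([[ 9.91008345e-01,  1.33799658e-01, -3.33739432e-04],
       [ 1.27221275e-01, -9.41506136e-01,  3.12059198e-01],
       [ 4.14391962e-02, -3.09295729e-01, -9.50062601e-01]]), array([-0.43652617, -0.11512846,  0.31365835]))
```

View pics/w1.png

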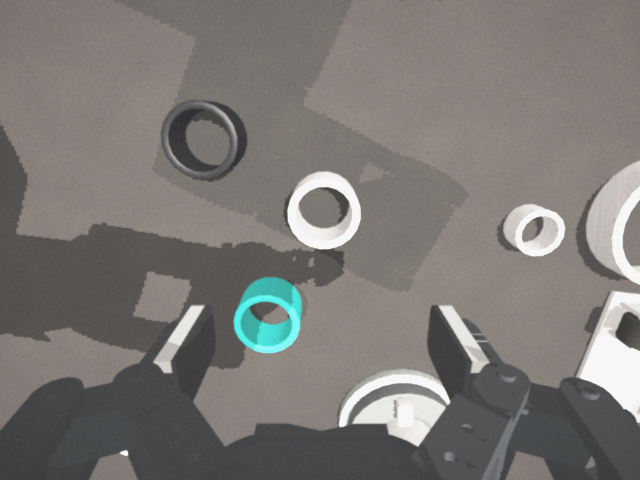

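The grey ring's upper rim is at about (324,216), right where the forecast puts it. The turquoise one is at (268,315) and the black one at (203,140). Next I refine the ring position from this view.

```bash
cat >> h.py <<'E'
def load(n):
    d=np.load(n); return (float(d['f']),float(d['cx']),float(d['cy']),d['R'],d['t'])
def circ(C,pts,z):
    w=np.array([plane(C,q,z)[:2] for q in pts]); 
    for _ in range(6):
        A=np.c_[2*w,np.ones(len(w))]; s=np.linalg.lstsq(A,(w**2).sum(1),rcond=None)[0]
        r=np.sqrt(s[2]+s[0]**2+s[1]**2); e=np.abs(np.linalg.norm(w-s[:2],axis=1)-r)
        w=w[e<=max(.0008,2*e.std())]
    return s[:2],2*r,len(w),e.std()
E
python3 - <<'E'
from h import *
W=load('w1.npz'); im=cv2.imread('pics/w1.png'); g=cv2.cvtColor(im,cv2.COLOR_BGR2GRAY)
cv2.imwrite('pics/w1c.png',crop(im,280,160,370,260,6))
for th in (200,225,245):
    m=(g[160:260,280:370]>th).astype(np.uint8)
    for cc in cv2.findContours(m,cv2.RETR_CCOMP,cv2.CHAIN_APPROX_NONE)[0]:
        if len(cc)>60: print(th,len(cc),circ(W,cc[:,0]+[280,160],.04))
E
```

```text
200 211 (array([ 0.44661074, -0.02914457]), np.float64(0.06134703644650733), 99, np.float64(0.000200963563000164))
200 146 (array([ 0.44741497, -0.02722519]), np.float64(0.04110727378559777), 50, np.float64(0.00020715804135431495))
225 210 (array([ 0.44703175, -0.02992532]), np.float64(0.05973037310364629), 106, np.float64(0.00017510214807712216))
225 152 (array([ 0.44736502, -0.02907869]), np.float64(0.04446211477281934), 65, np.float64(0.00017087649359074855))
245 202 (array([ 0.4468379, -0.0303365]), np.float64(0.05857566438198852), 202, np.float64(0.00015390670700306377))
245 162 (array([ 0.44698763, -0.03024777]), np.float64(0.047156454668883734), 162, np.float64(0.00013428377599385504))
```

View pics/w1c.png

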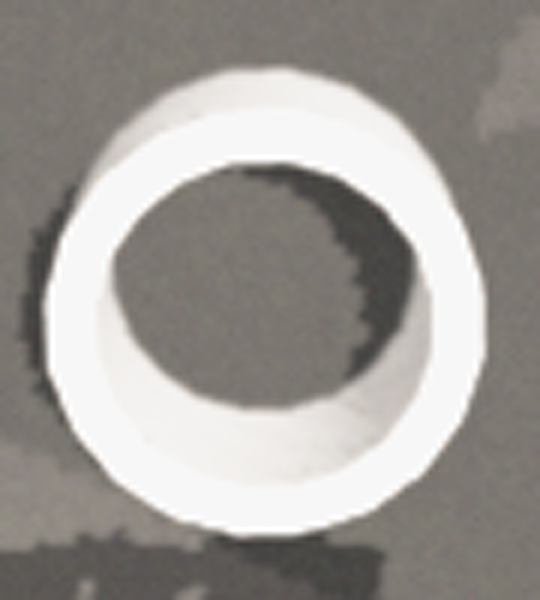

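Call:
arm_command --rows '[[[0.7,2,-35],0,-1],[[0,0,-45],0,-1],[[0,0,-45],0,-1],[[0,0,-35],0,-1],[[0,0,-18],0,-1],[[0,0,0],0,-1],[[0,0,0],0,1],[[0,0,0],0,1],[[0,0,0],0,1],[[0,0,0],0,1],[[0,0,0],0,1]]' --squeeze 40

```text
t: 3.02
tcp_pos: [0.448, -0.0312, 0.0256]
tool_rot: [0.658, 0.753, 0.0, 0.001]
force: [-1.4, -4.0, 6.7]
finger_gap: 0.687
```

Call:
arm_command --rows '[[[0,0,0],0,1],[[0,0,0],0,1]]'

```text
t: 3.28
tcp_pos: [0.448, -0.0312, 0.0257]
tool_rot: [0.658, 0.753, 0.0, 0.001]
force: [-2.0, -3.5, 6.7]
finger_gap: 0.685
```

Call:
arm_command --rows '[[[0,0,10],0,1],[[0,0,40],0,1],[[0,0,50],0,1],[[0,0,50],0,1],[[0,0,0],0,1],[[0,0,0],0,1]]'

```text
t: 4.03
tcp_pos: [0.4462, -0.03, 0.1741]
tool_rot: [0.658, 0.753, -0.0, -0.001]
force: [-0.8, -0.5, -2.8]
finger_gap: 0.683
```

```bash
python3 - <<'E'
from h import *
s=manip.sense(); R=q2R(s['tool_rot']); print(s['t'],s['tcp_pos'],np.arctan2(R[1,0],R[0,0]),s['force'],s['finger_gap'])
W=cal('wrist'); im=manip.snapshot('wrist'); cv2.imwrite('pics/w2.png',im)
np.savez('w2.npz',f=W[0],cx=W[1],cy=W[2],R=W[3],t=W[4])
E
```

```text
4.025 [ 0.44615719 -0.02998534  0.17409104] 1.7050319063597297 [-0.80197211 -0.52961714 -2.77589167] 0.6830363434949093
```

View pics/w2.png

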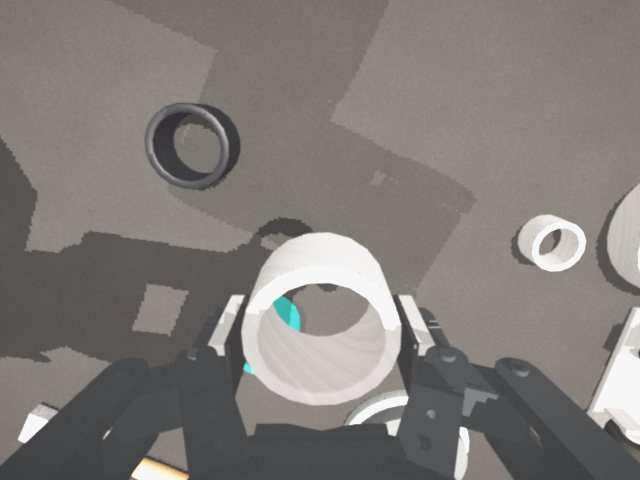

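The ring is held (weight about 2.8 N). Its upper rim spans roughly columns 243–401, with its lowest point at row 404. I'll measure the ring's offset from the TCP.

```bash
python3 - <<'E'
from h import *
W=load('w2.npz'); im=cv2.imread('pics/w2.png'); g=cv2.cvtColor(im,cv2.COLOR_BGR2GRAY)
cv2.imwrite('pics/w2c.png',crop(im,225,225,420,415,4))
tcp=np.array([0.44615719,-0.02998534,0.17409104])
z=tcp[2]-.0257+.04
for d in (-.004,0,.004):
  c=(.4462,-.0300); print(proj(W,(*c,z+d)),[proj(W,(c[0]+.03*np.cos(a),c[1]+.03*np.sin(a),z+d)).round(1) for a in (0.134,1.705,3.275,4.846)])
E
```

```text
[324.57466481 336.88554486] [array([403.9, 336.9]), array([324.8, 263.4]), array([245.3, 336.8]), array([324.3, 401.2])]
[324.66613728 343.0999913 ] [array([406.2, 343.1]), array([324.9, 267.9]), array([243.2, 343. ]), array([324.4, 408.7])]
[324.76284787 349.67030421] [array([408.6, 349.7]), array([325. , 272.6]), array([240.9, 349.6]), array([324.5, 416.6])]
```

View pics/w2c.png

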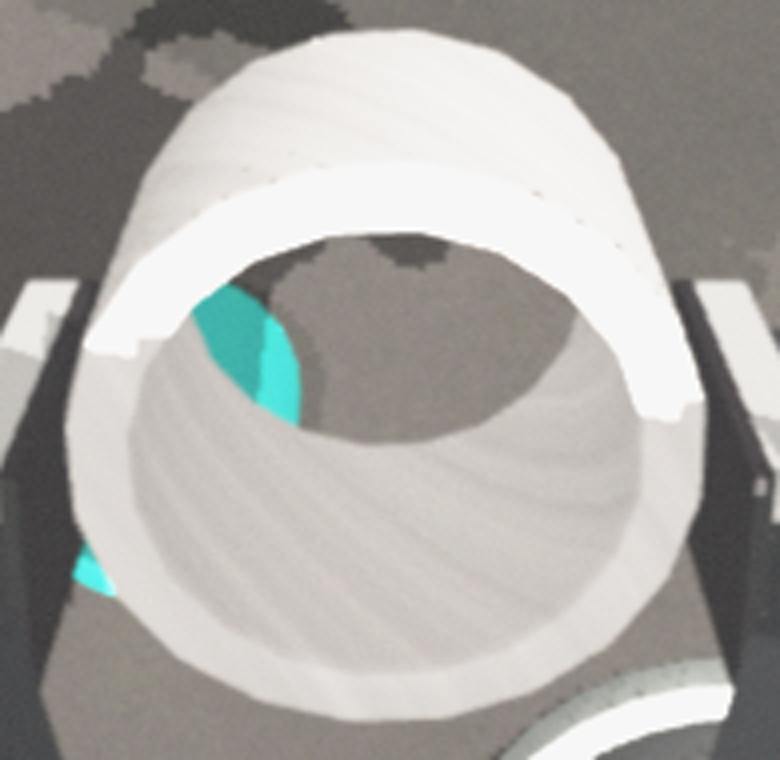

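Call:
arm_command --rows '[[[19.4,-49,0],0,1],[[19.4,-49,0],0,1],[[19.4,-49,0],0,1],[[19.4,-49,0],0,1],[[19.4,-49,0],0,1],[[19.4,-49,0],0,1],[[0,0,0],0,1],[[0,0,0],0,1],[[0,0,0],0,1]]'

```text
t: 5.2
tcp_pos: [0.5625, -0.3225, 0.1727]
tool_rot: [0.658, 0.753, 0.0, -0.002]
force: [0.2, 0.6, -3.2]
finger_gap: 0.682
```

```bash
python3 - <<'E'
from h import *
s=manip.sense(); R=q2R(s['tool_rot']); print(s['t'],s['tcp_pos'],np.arctan2(R[1,0],R[0,0]),s['force'],s['finger_gap'])
W=cal('wrist'); im=manip.snapshot('wrist'); cv2.imwrite('pics/w3.png',im)
np.savez('w3.npz',f=W[0],cx=W[1],cy=W[2],R=W[3],t=W[4]); print(proj(W,(.5625,-.2632,.07)))
E
```

```text
5.2 [ 0.56247079 -0.32253716  0.17273422] 1.7057304620998455 [ 0.16254026  0.63920599 -3.18664948] 0.682415233711111
[336.43199292 150.51618914]
```

View pics/w3.png

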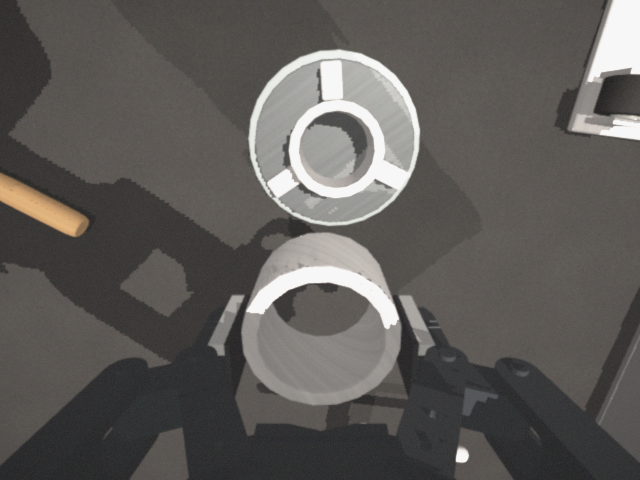

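The clamped ring's rim is centred near (337,148), with the held ring below it at about (321,335).

```bash
python3 - <<'E'
from h import *
W=load('w3.npz'); im=cv2.imread('pics/w3.png'); g=cv2.cvtColor(im,cv2.COLOR_BGR2GRAY)
cv2.imwrite('pics/w3c.png',crop(im,280,90,395,205,5))
for th in (200,220,235,245):
    m=(g[90:205,280:395]>th).astype(np.uint8)
    for cc in cv2.findContours(m,cv2.RETR_CCOMP,cv2.CHAIN_APPROX_NONE)[0]:
        if len(cc)>120: print(th,len(cc),circ(W,cc[:,0]+[280,90],.07))
tcp=np.array([0.56247,-.32254,.17273])
for d in (-.003,-.002): 
  z=tcp[2]+.0143+d; print([proj(W,(tcp[0]+.03*np.cos(a),tcp[1]+.03*np.sin(a),z)).round(1) for a in (0.134,1.705,3.275,4.846)])
E
```

```text
200 344 (array([ 0.56268802, -0.26303795]), np.float64(0.05881552526218473), 221, np.float64(0.0001253970322689572))
200 218 (array([ 0.56245982, -0.26278638]), np.float64(0.046980559966308746), 218, np.float64(0.00011755835383577058))
220 348 (array([ 0.56260259, -0.26307882]), np.float64(0.058503811287401876), 228, np.float64(0.0001295297887658722))
220 219 (array([ 0.56244212, -0.26287288]), np.float64(0.04731373369589654), 219, np.float64(0.00010048478086154273))
235 304 (array([ 0.5626826 , -0.26309046]), np.float64(0.05811106781709807), 230, np.float64(0.00011805675916350015))
235 221 (array([ 0.56244462, -0.26287678]), np.float64(0.04766623334669705), 221, np.float64(0.00010477874686222561))
245 301 (array([ 0.56275397, -0.26306505]), np.float64(0.05752601849851037), 228, np.float64(0.0001375582026647757))
245 224 (array([ 0.56238673, -0.26275638]), np.float64(0.04825815963975286), 224, np.float64(0.00011375410873084359))
[array([404.3, 338.4]), array([324.7, 264.3]), array([244.6, 338.1]), array([324.2, 403.1])]
[array([404.9, 340. ]), array([324.7, 265.4]), array([244.1, 339.6]), array([324.2, 405. ])]
```

View pics/w3c.png

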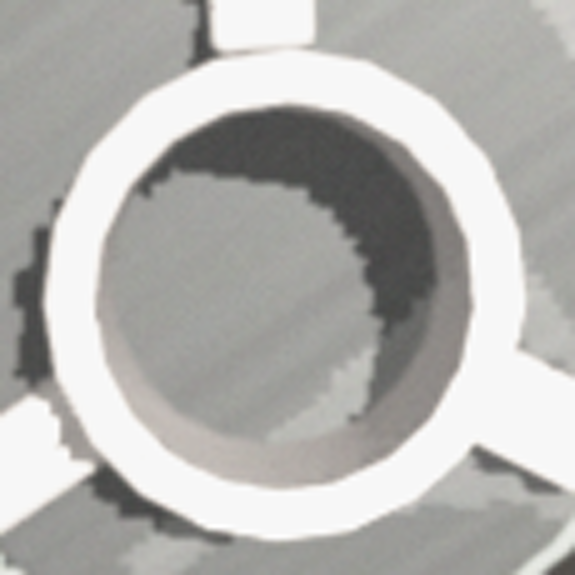

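Call:
arm_command --rows '[[[0.7,30,0],0,1],[[0.6,30.1,0],0,1],[[0,0,-20],0,1],[[0,0,-25],0,1],[[0,0,-18],0,1],[[0,0,0],0,1],[[0,0,0],0,1],[[0,0,0],0,1]]'

```text
t: 6.25
tcp_pos: [0.5655, -0.2649, 0.1124]
tool_rot: [0.658, 0.753, 0.0, 0.001]
force: [0.6, -0.3, -3.6]
finger_gap: 0.686
```

```bash
python3 - <<'E'
from h import *
s=manip.sense(); R=q2R(s['tool_rot']); print(s['t'],s['tcp_pos'],s['force'],s['finger_gap'],R[:,2])
S=cal('side'); im=manip.snapshot('side'); print(proj(S,(.5626,-.263,.07)),proj(S,(.5626,-.263,.11)))
cv2.imwrite('pics/s4.png',crop(im,335,140,435,220,8))
im=manip.snapshot('wrist'); cv2.imwrite('pics/w4.png',im)
E
```

```text
6.25 [ 0.56554857 -0.26490603  0.11235692] [ 0.62793511 -0.2901886  -3.64340631] 0.6858649402512933 [ 0.00178497 -0.00123545 -0.99999764]
[380.40164026 184.31474428] [381.22040135 172.81574364]
```

View pics/s4.png

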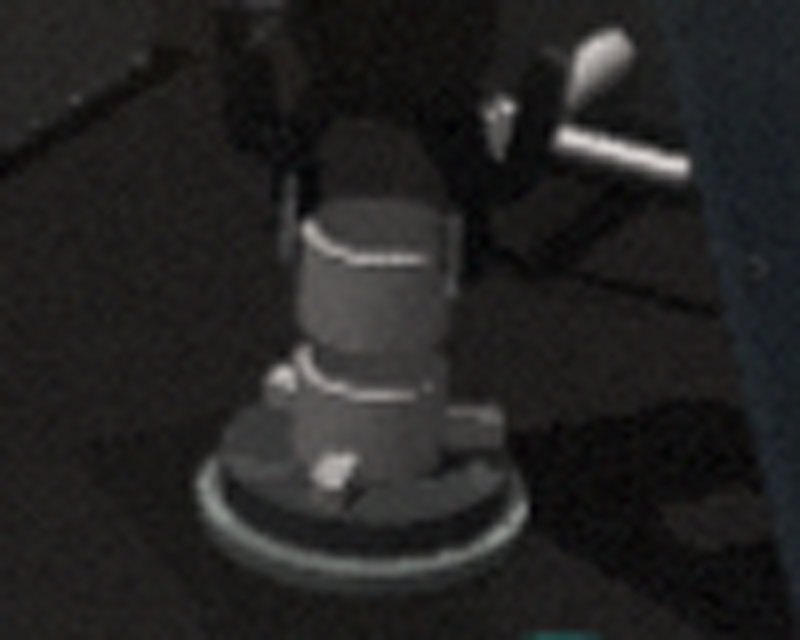

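View pics/w4.png

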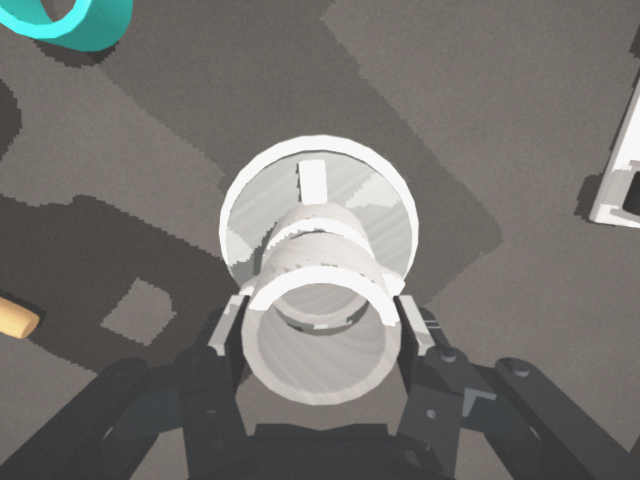

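Call:
arm_command --rows '[[[0,0,0],0,1],[[0,0,0],0,1],[[0,0,0],0,1]]'

```text
t: 6.72
tcp_pos: [0.5649, -0.2644, 0.1113]
tool_rot: [0.658, 0.753, -0.0, -0.0]
force: [-0.5, 0.3, -3.4]
finger_gap: 0.685
```

```bash
python3 - <<'E'
from h import *
s=manip.sense(); R=q2R(s['tool_rot']); print(s['t'],s['tcp_pos'],s['force'],s['finger_gap'],R[:,2],s['qd'])
W=cal('wrist'); im=manip.snapshot('wrist'); cv2.imwrite('pics/w5.png',im)
np.savez('w5.npz',f=W[0],cx=W[1],cy=W[2],R=W[3],t=W[4])
s=manip.sense(); print(s['tcp_pos'])
for z in (.07,.043): print(proj(W,(.5626,-.263,z)))
c=(.5626,-.263)
for r,z in((.03,.07),(.066,.03)): print([proj(W,(c[0]+r*np.cos(a),c[1]+r*np.sin(a),z)).round(1) for a in (0.134,1.705,3.275,4.846)])
cv2.imwrite('pics/w5c.png',crop(im,210,120,430,280,3.6))
E
```

```text
6.725 [ 0.56487353 -0.26440301  0.11134587] [-0.49910443  0.28375182 -3.35226083] 0.6852718300241079 [-2.28430462e-06 -1.60065131e-06 -1.00000000e+00] [-0.00142012  0.00197859 -0.00059144  0.00050324  0.00134154 -0.00024879]
[ 0.56488749 -0.2643944   0.11130721]
[319.47217729 275.92040305]
[319.63748129 256.48355609]
[array([378.4, 275.9]), array([319.3, 219.1]), array([260.5, 275.9]), array([319.6, 327.4])]
[array([427.6, 248.6]), array([319.5, 137.2]), array([211.7, 248.7]), array([319.8, 341.6])]
```

View pics/w5c.png

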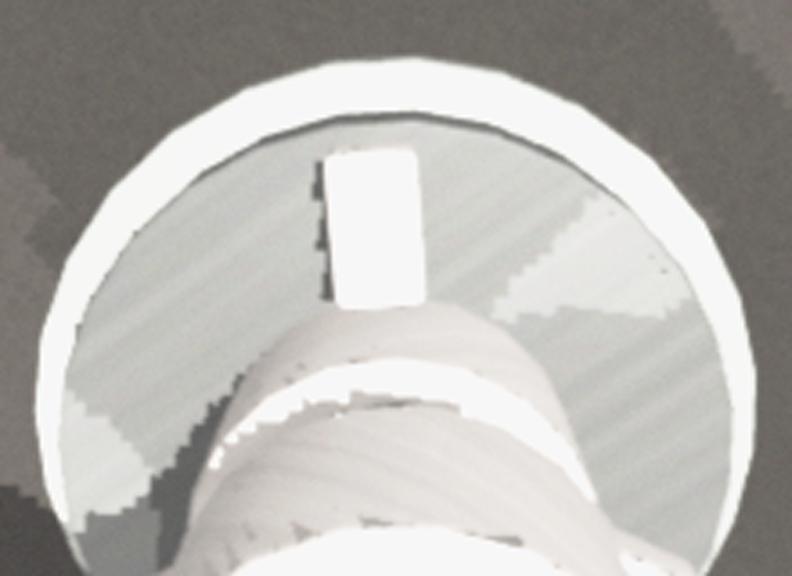

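Call:
arm_command --rows '[[[-1.1,2,-4],0,1],[[0,0,-3],0,1],[[0,0,0],0,1],[[0,0,0],0,1],[[0,0,0],0,1],[[0,0,0],0,1]]'

```text
t: 7.52
tcp_pos: [0.5639, -0.2625, 0.1044]
tool_rot: [0.658, 0.753, 0.0, 0.0]
force: [-0.7, 0.5, -2.9]
finger_gap: 0.684
```

Call:
arm_command --rows '[[[0,0,-2],0,1],[[0,0,-2],0,1],[[0,0,-1],0,1],[[0,0,0],0,1],[[0,0,0],0,1]]'

```text
t: 8.15
tcp_pos: [0.5638, -0.2624, 0.0993]
tool_rot: [0.658, 0.753, 0.0, -0.0]
force: [-0.2, -0.4, -3.3]
finger_gap: 0.683
```

Call:
arm_command --rows '[[[0,0,-1],0,1],[[0,0,-0.7],0,1],[[0,0,0],0,1]]'

```text
t: 8.52
tcp_pos: [0.5637, -0.2624, 0.0975]
tool_rot: [0.658, 0.753, -0.0, -0.0]
force: [0.2, -0.5, -2.6]
finger_gap: 0.684
```

Call:
arm_command --rows '[[[0,0,-0.7],0,1],[[0,0,0],0,1]]'

```text
t: 8.78
tcp_pos: [0.5638, -0.2624, 0.0968]
tool_rot: [0.658, 0.753, -0.0, -0.0]
force: [-0.3, 0.1, -3.1]
finger_gap: 0.679
```

Call:
arm_command --rows '[[[0,0,-0.7],0,1],[[0,0,0],0,1]]'

```text
t: 9.02
tcp_pos: [0.5638, -0.2624, 0.0961]
tool_rot: [0.658, 0.753, -0.0, -0.0]
force: [0.3, 0.9, -2.9]
finger_gap: 0.684
```

Call:
arm_command --rows '[[[0,0,-0.7],0,1],[[0,0,0],0,1]]'

```text
t: 9.28
tcp_pos: [0.5638, -0.2624, 0.0958]
tool_rot: [0.658, 0.753, 0.0, 0.0]
force: [-1.1, 0.2, -0.2]
finger_gap: 0.686
```

Contact: the bench weight reading has gone from −2.9 to −0.2 N at TCP z 0.0958, as expected. I'll check with cameras before letting go.

```bash
python3 - <<'E'
from h import *
im=manip.snapshot('side'); cv2.imwrite('pics/s6.png',crop(im,335,140,435,220,6))
im=manip.snapshot('wrist'); cv2.imwrite('pics/w6.png',crop(im,210,120,430,420,2))
E
python3 -c "
import cv2,numpy as np
a=cv2.imread('pics/s6.png');b=cv2.imread('pics/w6.png');print(a.shape,b.shape)"
```

```text
(480, 600, 3) (600, 440, 3)
```

View pics/s6.png

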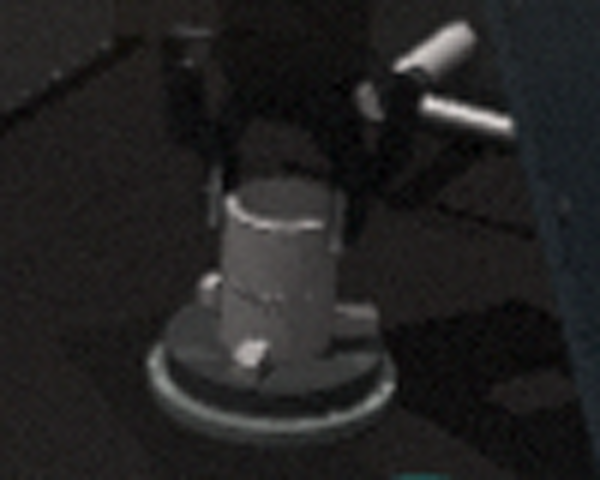

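View pics/w6.png

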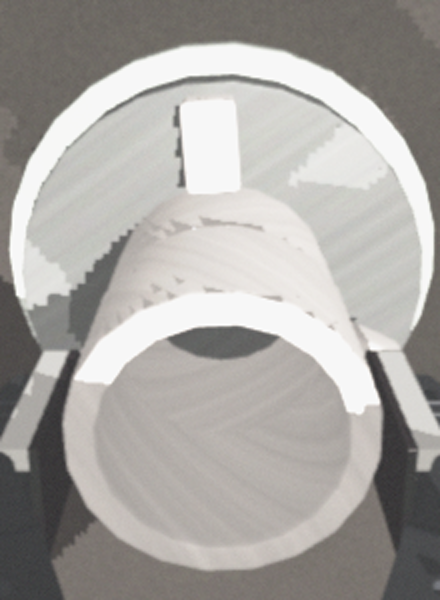

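Flush in both views: a continuous wall with only a thin seam. I let go now.

Call:
arm_command --rows '[[[0,0,0],0,0.2],[[0,0,0],0,-0.6],[[0,0,0],0,-1],[[0,0,0],0,-1],[[0,0,0],0,-1],[[0,0,0],0,-1]]'

```text
t: 10.12
tcp_pos: [0.5638, -0.2624, 0.0955]
tool_rot: [0.658, 0.753, -0.0, 0.0]
force: [-0.1, 0.2, 0.1]
finger_gap: 0.996
```

Call:
arm_command --rows '[[[0,0,15],0,-1],[[0,0,40],0,-1],[[0,0,45],0,-1],[[0,0,20],0,-1],[[0,-20,0],0,-1],[[0,-20,0],0,-1],[[0,-20,0],0,-1],[[0,0,0],0,-1],[[0,0,0],0,-1]]'

```text
t: 11.25
tcp_pos: [0.5633, -0.3223, 0.2145]
tool_rot: [0.658, 0.753, 0.0, -0.001]
force: [0.5, -0.8, -0.4]
finger_gap: 1.001
```

```bash
python3 - <<'E'
from h import *
s=manip.sense(); print(s['t'],s['tcp_pos'],s['force'],s['finger_gap'])
W=cal('wrist'); im=manip.snapshot('wrist'); g=cv2.cvtColor(im,cv2.COLOR_BGR2GRAY)
u=proj(W,(.5626,-.263,.11)); print(u)
x0,y0=int(u[0])-70,max(0,int(u[1])-70)
cv2.imwrite('pics/w7.png',crop(im,x0,y0,x0+140,y0+140,4))
for th in (200,220,235,245):
    m=(g[y0:y0+140,x0:x0+140]>th).astype(np.uint8)
    for cc in cv2.findContours(m,cv2.RETR_CCOMP,cv2.CHAIN_APPROX_NONE)[0]:
        if len(cc)>120: print(th,len(cc),circ(W,cc[:,0]+[x0,y0],.11))
E
```

```text
11.25 [ 0.56325291 -0.32226702  0.21447231] [ 0.46003446 -0.7596497  -0.41273153] 1.0014770954336447
[334.79868675 149.99866284]
200 564 (array([ 0.56831214, -0.25688697]), np.float64(0.07195826706828613), 135, np.float64(0.00021291107263539686))
200 220 (array([ 0.562418  , -0.26150151]), np.float64(0.047498311269447306), 220, np.float64(0.00011050245601612477))
220 352 (array([ 0.56289968, -0.26156434]), np.float64(0.05834588403815546), 158, np.float64(0.0001300760322237514))
220 222 (array([ 0.56235658, -0.26148148]), np.float64(0.047847245764802815), 222, np.float64(0.00010490037339410938))
235 347 (array([ 0.56270696, -0.26171661]), np.float64(0.057425416046271424), 246, np.float64(0.0001459659469512558))
235 223 (array([ 0.56233867, -0.2613614 ]), np.float64(0.048304593517101986), 223, np.float64(0.00012050844555321893))
245 517 (array([ 0.56386583, -0.26215293]), np.float64(0.0547672098333351), 189, np.float64(0.00020823687359669492))
```

View pics/w7.png

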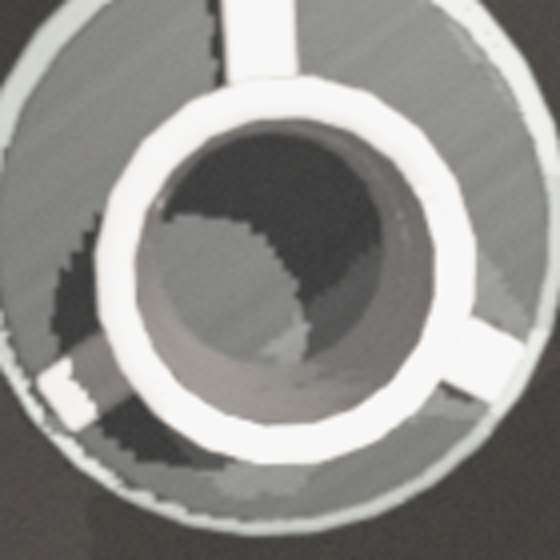

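Ring let go, its centre 1.4 mm from the coupon axis. On to the handle, with the fingers set narrower so that they clear the tab.

Call:
arm_command --rows '[[[-6,54,5],0,0],[[-6,54,5],0,0],[[-6,54,5],0,0],[[-6,54,5],0,0],[[-6,54,5],0,0],[[-6,54,0],0,0],[[-6,54,0],0,0],[[-6,54,0],0,0],[[-6,54,0],0,0],[[-3,54,0],0,0],[[0,0,0],0,0],[[0,0,0],0,0]]'

```text
t: 12.8
tcp_pos: [0.5062, 0.2179, 0.2404]
tool_rot: [0.658, 0.753, -0.0, 0.0]
force: [-0.6, -1.2, -0.3]
finger_gap: 0.503
```

```bash
python3 - <<'E'
from h import *
s=manip.sense(); R=q2R(s['tool_rot']); print(s['t'],s['tcp_pos'],np.arctan2(R[1,0],R[0,0]),s['force'],s['finger_gap'])
W=cal('wrist'); im=manip.snapshot('wrist'); cv2.imwrite('pics/w8.png',im)
np.savez('w8.npz',f=W[0],cx=W[1],cy=W[2],R=W[3],t=W[4]); print(proj(W,(.5057,.272,.13)))
im=manip.snapshot('top'); cv2.imwrite('pics/top8.png',im)
E
```

```text
12.8 [0.50615126 0.21789065 0.24041566] 1.7065526430219156 [-0.63066369 -1.24858778 -0.27895388] 0.5031865344971476
[333.7631572  156.96194402]
```

View pics/w8.png

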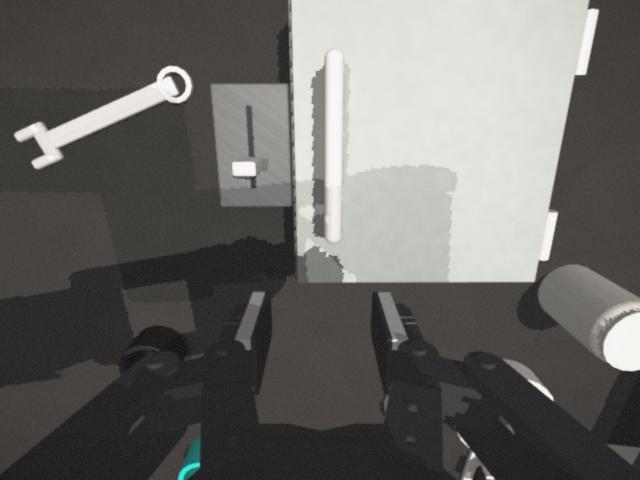

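View pics/top8.png

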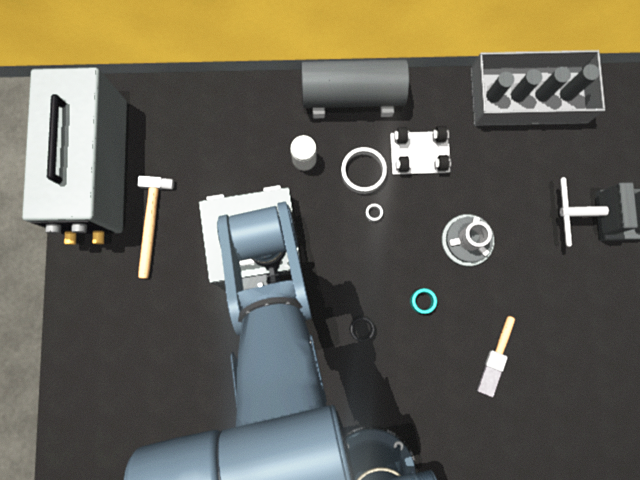

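The bar runs (334,50)–(333,242), parallel to the image's vertical, so the yaw is right. The tab's top is at (244,169).

```bash
python3 - <<'E'
from h import *
W=load('w8.npz')
a,b=plane(W,(334,50),.13),plane(W,(333.5,242),.13); m=(a+b)/2
print(a,b,m,np.linalg.norm(a-b),'yaw',np.arctan2(-(a-b)[0],(a-b)[1]))
t=plane(W,(244,169),.122); print('tab',t)
B=np.array([[np.cos(.134),-np.sin(.134)],[np.sin(.134),np.cos(.134)]])
print('tab in box rel. handle',B.T@(t[:2]-m[:2]))
print('bar x at mid', 'move', m[:2]-[.50615,.21789])
E
```

```text
[0.49680165 0.33346677 0.13      ] [0.51393409 0.2147608  0.13      ] [0.50536787 0.27411378 0.13      ] 0.11993593960297312 yaw 0.14333684690858955
tab [0.44764763 0.25519298 0.122     ]
tab in box rel. handle [-0.05973061 -0.0110398 ]
bar x at mid move [-0.00078213  0.05622378]
```

Call:
arm_command --rows '[[[-0.4,28,0],0,0],[[-0.4,28.2,0],0,0],[[0,0,0],0,0],[[0,0,-40],0,0],[[0,0,-45],0,0],[[0,0,-25],0,0],[[0,0,-8],0,0],[[0,0,0],0,0],[[0,0,0],0,0]]'

```text
t: 14.02
tcp_pos: [0.507, 0.2737, 0.1238]
tool_rot: [0.658, 0.753, 0.001, 0.001]
force: [-0.1, -0.2, 0.5]
finger_gap: 0.499
```

```bash
python3 - <<'E'
from h import *
s=manip.sense(); print(s['t'],s['tcp_pos'],s['force'],s['finger_gap'])
W=cal('wrist'); im=manip.snapshot('wrist'); cv2.imwrite('pics/w9.png',im)
E
```

```text
14.025 [0.50703205 0.27366192 0.12378809] [-0.07048351 -0.22447038  0.46370985] 0.49945224758082046
```

View pics/w9.png

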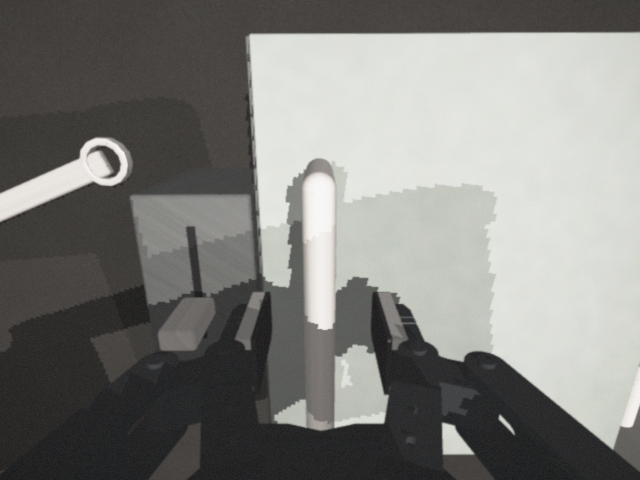

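The bar at (320,300) is centred between the pads, and the tab (187,322) is clear of the left finger. I close.

Call:
arm_command --rows '[[[0,0,0],0,1],[[0,0,0],0,1],[[0,0,0],0,1],[[0,0,0],0,1],[[0,0,0],0,1]]' --squeeze 40

```text
t: 14.7
tcp_pos: [0.5063, 0.274, 0.1232]
tool_rot: [0.658, 0.753, 0.0, 0.0]
force: [-1.2, -1.1, 5.2]
finger_gap: 0.127
```

Call:
arm_command --rows '[[[0,0,2],0,1],[[0,0,1.5],0,1],[[0,0,0],0,1],[[0,0,0],0,1]]'

```text
t: 15.2
tcp_pos: [0.507, 0.2741, 0.1259]
tool_rot: [0.658, 0.753, 0.001, 0.001]
force: [4.5, 1.2, -4.7]
finger_gap: 0.12
```

Call:
arm_command --rows '[[[0,0,1.5],0,1],[[0,0,1],0,1],[[0,0,0],0,1]]'

```text
t: 15.58
tcp_pos: [0.5078, 0.2742, 0.1287]
tool_rot: [0.658, 0.753, 0.002, 0.001]
force: [6.2, 1.9, -4.8]
finger_gap: 0.122
```

Call:
arm_command --rows '[[[0.3,0,1.5],0,1],[[0.3,0,1],0,1],[[0,0,0],0,1]]'

```text
t: 15.95
tcp_pos: [0.5078, 0.2741, 0.1292]
tool_rot: [0.658, 0.753, 0.001, 0.0]
force: [8.8, 3.0, -16.0]
finger_gap: 0.121
```

Hard stop: about 5.5 mm up, and −16 N for half a millimetre more. The lid is caught. I let it down and release.

Call:
arm_command --rows '[[[-0.3,0,-3],0,1],[[-0.3,0,-3],0,1],[[0,0,-2.5],0,1],[[0,0,0],0,1],[[0,0,0],0,0],[[0,0,0],0,0],[[0,0,0],0,0],[[0,0,0],0,0]]'

```text
t: 16.95
tcp_pos: [0.5055, 0.2737, 0.1223]
tool_rot: [0.658, 0.753, -0.0, -0.0]
force: [0.4, -0.1, -0.4]
finger_gap: 0.499
```

Call:
arm_command --rows '[[[0,0,25],0,0],[[0,0,40],0,0],[[0,0,10],0,0.6],[[0,0,0],0,1],[[0,0,0],0,1],[[0,0,0],0,1]]'

```text
t: 17.7
tcp_pos: [0.5052, 0.2735, 0.1961]
tool_rot: [0.658, 0.753, -0.001, -0.001]
force: [0.2, 0.1, 0.1]
finger_gap: 0.002
```

Call:
arm_command --rows '[[[-27,-22,0],0,1],[[-27.3,-22.2,0],0,1],[[0,0,-30],0,1],[[0,0,-30],0,1],[[0,0,-17],0,1],[[0,0,0],0,1],[[0,0,0],0,1]]'

```text
t: 18.58
tcp_pos: [0.4519, 0.2297, 0.1206]
tool_rot: [0.658, 0.753, 0.0, 0.0]
force: [-1.0, -0.3, -0.3]
finger_gap: 0.001
```

```bash
python3 - <<'E'
from h import *
s=manip.sense(); print(s['t'],s['tcp_pos'],s['force'],s['finger_gap'])
W=cal('wrist'); im=manip.snapshot('wrist'); cv2.imwrite('pics/w10.png',im)
np.savez('w10.npz',f=W[0],cx=W[1],cy=W[2],R=W[3],t=W[4]);print(proj(W,(.4476,.2552,.122)))
E
```

```text
18.575 [0.45194346 0.22969551 0.12063746] [-0.95820071 -0.3400781  -0.2943501 ] 0.0011429906754361026
[322.03927897 264.42560875]
```

View pics/w10.png

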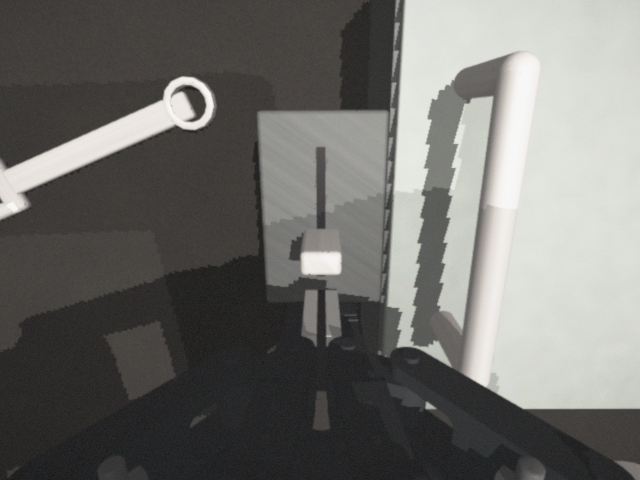

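The tab (321,262) is straight ahead of the shut fingers and the linkage clears the bar. Push in box +y.

Call:
arm_command --rows '[[[-0.8,6,0],0,1],[[-0.8,6,0],0,1],[[-0.8,6,0],0,1],[[-0.8,6,0],0,1],[[-0.7,5,0],0,1],[[-0.4,3,0],0,1],[[0,0,0],0,1],[[0,0,0],0,1]]'

```text
t: 19.62
tcp_pos: [0.4476, 0.2612, 0.1206]
tool_rot: [0.658, 0.753, -0.0, 0.0]
force: [1.1, -4.8, 2.9]
finger_gap: 0.001
```

Call:
arm_command --rows '[[[-0.2,1.5,0],0,1],[[0,0,0],0,1]]'

```text
t: 19.88
tcp_pos: [0.4476, 0.2614, 0.1206]
tool_rot: [0.658, 0.753, -0.001, 0.001]
force: [1.5, -10.9, 3.5]
finger_gap: 0.001
```

End stop reached (force −4.8 to −10.9 N with 0.2 mm of motion). I back off, rise and check the tab.

Call:
arm_command --rows '[[[1.4,-10,0],0,1],[[1.4,-10,10],0,1],[[0,0,40],0,1],[[0,0,40],0,1],[[0,0,0],0,0],[[0,0,0],0,0],[[0,0,0],0,0],[[0,0,0],0,0]]'

```text
t: 20.88
tcp_pos: [0.4494, 0.2429, 0.2095]
tool_rot: [0.658, 0.753, -0.001, -0.001]
force: [0.8, -0.7, -0.4]
finger_gap: 0.498
```

```bash
python3 - <<'E'
from h import *
s=manip.sense(); print(s['t'],s['tcp_pos'],s['force'],s['finger_gap'])
W=cal('wrist'); im=manip.snapshot('wrist'); cv2.imwrite('pics/w11.png',im)
np.savez('w11.npz',f=W[0],cx=W[1],cy=W[2],R=W[3],t=W[4]);print('tab start',proj(W,(.4476,.2552,.122)),'end',proj(W,(.4447,.277,.122)), 'handle',proj(W,(.5054,.274,.13)))
E
```

```text
20.875 [0.44936369 0.24293427 0.20948206] [ 0.79388604 -0.69846514 -0.39734041] 0.4978027222767102
tab start [323.24670872 228.99197792] end [323.36068843 193.95557511] handle [424.99437499 215.31175973]
```

View pics/w11.png

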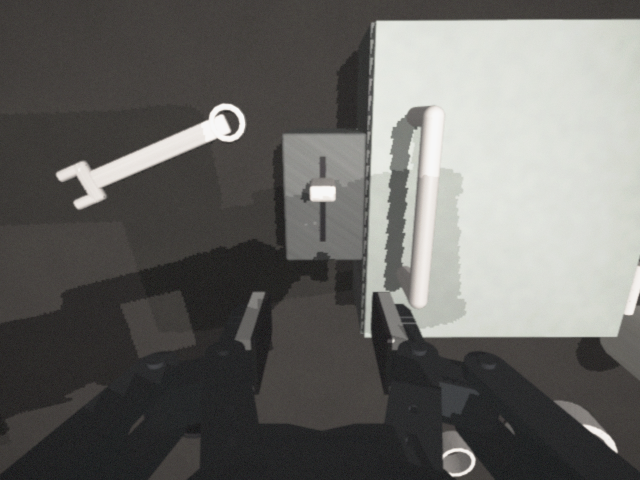

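The tab is at (323,194), which is the expected end position. Back to the handle.

Call:
arm_command --rows '[[[28,15.5,0],0,0],[[28.2,15.5,0],0,0],[[0,0,0],0,0],[[0,0,-35],0,0],[[0,0,-35],0,0],[[0,0,-16],0,0],[[0,0,0],0,0],[[0,0,0],0,0],[[0,0,0],0,0]]'

```text
t: 22.05
tcp_pos: [0.507, 0.2744, 0.1258]
tool_rot: [0.658, 0.753, 0.001, 0.001]
force: [0.2, 1.1, 0.7]
finger_gap: 0.503
```

Call:
arm_command --rows '[[[0,0,0],0,1],[[0,0,0],0,1],[[0,0,0],0,1],[[0,0,0],0,1],[[0,0,0],0,1]]' --squeeze 50

```text
t: 22.68
tcp_pos: [0.5063, 0.2742, 0.1252]
tool_rot: [0.658, 0.753, 0.0, 0.0]
force: [-1.9, -1.0, 6.0]
finger_gap: 0.117
```

Call:
arm_command --rows '[[[0.3,0,3],0,1],[[0.7,0.1,3],0,1],[[1,0.2,3],0,1],[[0,0,0],0,1]]'

```text
t: 23.18
tcp_pos: [0.5086, 0.2745, 0.1335]
tool_rot: [0.658, 0.753, 0.0, 0.0]
force: [3.9, 0.8, -4.7]
finger_gap: 0.121
```

Free now: 8 mm up at 4.7 N. I work out the arc.

```bash
python3 - <<'E'
import numpy as np
th=np.linspace(.052,.75,22); x=-170*np.cos(th)+46*np.sin(th); z=170*np.sin(th)+46*np.cos(th)
for a,dx,dz in zip(th[1:],np.diff(x),np.diff(z)): print(round(a,3),[round(.991*dx,1),round(.134*dx,1),round(dz,1)])
E
```

```text
0.085 [np.float64(1.9), np.float64(0.3), np.float64(5.5)]
0.118 [np.float64(2.1), np.float64(0.3), np.float64(5.5)]
0.152 [np.float64(2.3), np.float64(0.3), np.float64(5.4)]
0.185 [np.float64(2.4), np.float64(0.3), np.float64(5.3)]
0.218 [np.float64(2.6), np.float64(0.4), np.float64(5.2)]
0.251 [np.float64(2.8), np.float64(0.4), np.float64(5.1)]
0.285 [np.float64(2.9), np.float64(0.4), np.float64(5.0)]
0.318 [np.float64(3.1), np.float64(0.4), np.float64(4.9)]
0.351 [np.float64(3.3), np.float64(0.4), np.float64(4.8)]
0.384 [np.float64(3.4), np.float64(0.5), np.float64(4.7)]
0.418 [np.float64(3.6), np.float64(0.5), np.float64(4.6)]
0.451 [np.float64(3.7), np.float64(0.5), np.float64(4.5)]
0.484 [np.float64(3.9), np.float64(0.5), np.float64(4.4)]
0.517 [np.float64(4.0), np.float64(0.5), np.float64(4.2)]
0.551 [np.float64(4.2), np.float64(0.6), np.float64(4.1)]
0.584 [np.float64(4.3), np.float64(0.6), np.float64(3.9)]
0.617 [np.float64(4.4), np.float64(0.6), np.float64(3.8)]
0.65 [np.float64(4.5), np.float64(0.6), np.float64(3.6)]
0.684 [np.float64(4.7), np.float64(0.6), np.float64(3.5)]
0.717 [np.float64(4.8), np.float64(0.6), np.float64(3.3)]
0.75 [np.float64(4.9), np.float64(0.7), np.float64(3.2)]
```

Call:
arm_command --rows '[[[1.9,0.3,5.5],0,1],[[2.1,0.3,5.5],0,1],[[2.3,0.3,5.4],0,1],[[2.4,0.3,5.3],0,1],[[2.6,0.4,5.2],0,1],[[2.8,0.4,5.1],0,1],[[0,0,0],0,1]]'

```text
t: 24.05
tcp_pos: [0.5221, 0.2764, 0.166]
tool_rot: [0.658, 0.753, -0.0, -0.0]
force: [1.6, 0.9, -4.0]
finger_gap: 0.119
```

Call:
arm_command --rows '[[[2.9,0.4,5],0,1],[[3.1,0.4,4.9],0,1],[[3.3,0.4,4.8],0,1],[[3.4,0.5,4.7],0,1],[[3.6,0.5,4.6],0,1],[[3.7,0.5,4.5],0,1],[[0,0,0],0,1]]'

```text
t: 24.92
tcp_pos: [0.5411, 0.279, 0.1948]
tool_rot: [0.658, 0.753, -0.001, -0.001]
force: [-6.2, 0.6, 1.6]
finger_gap: 0.113
```

Call:
arm_command --rows '[[[3.9,0.5,4.4],0,1],[[4,0.5,4.2],0,1],[[4.2,0.6,4.1],0,1],[[4.3,0.6,3.9],0,1],[[0,0,0],0,1]]'

```text
t: 25.55
tcp_pos: [0.5566, 0.2812, 0.2118]
tool_rot: [0.658, 0.753, -0.002, -0.001]
force: [-7.5, 0.6, 3.7]
finger_gap: 0.118
```

```bash
python3 - <<'E'
from h import *
s=manip.sense(); print(s['t'],s['tcp_pos'],s['force'],s['finger_gap'],s['q'])
im=manip.snapshot('wrist'); cv2.imwrite('pics/w12.png',im)
im=manip.snapshot('side'); cv2.imwrite('pics/s12.png',im)
E
```

```text
25.55 [0.55661757 0.28115938 0.21179208] [-7.5478351   0.57173655  3.72451865] 0.11772191794398247 [2.88524818e-01 5.61481927e-01 1.46366752e+00 6.16111780e-04
 1.12116498e+00 1.54038245e-01]
```

View pics/w12.png

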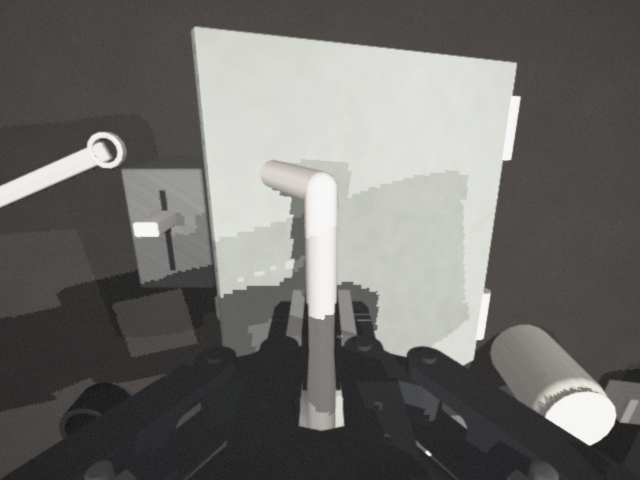

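View pics/s12.png

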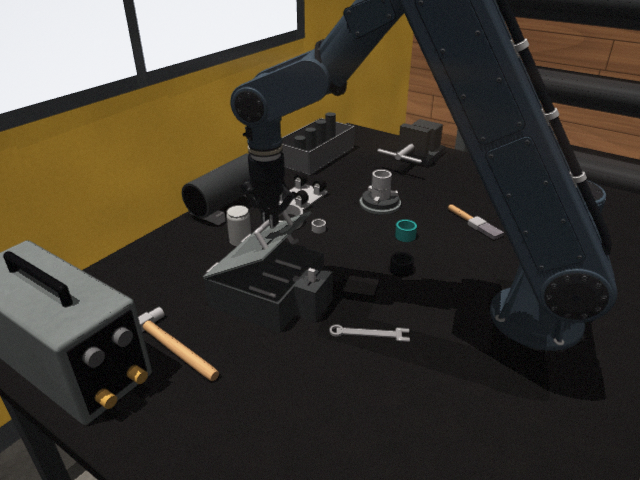

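The lid is at about 0.58 rad, with the handle held and the ring still in place in the side view (382,182). The tool is pressed slightly towards the hinge, so I take the last rows a bit wider, up to about 0.76 rad.

Call:
arm_command --rows '[[[4,0.6,4.3],0,1],[[4.1,0.6,4.1],0,1],[[4.3,0.6,4],0,1],[[4.6,0.6,3.6],0,1],[[4.8,0.7,3.3],0,1],[[0,0,0],0,1],[[0,0,0],0,1],[[0,0,0],0,1],[[0,0,0],0,1]]'

```text
t: 26.78
tcp_pos: [0.58, 0.2844, 0.231]
tool_rot: [0.658, 0.753, -0.0, -0.0]
force: [-6.6, 0.5, 2.4]
finger_gap: 0.118
```

```bash
python3 - <<'E'
from h import *
s=manip.sense(); print(s['t'],s['tcp_pos'],s['force'],s['finger_gap'],abs(s['qd']).max())
p=s['tcp_pos']-np.array([.5063,.2742,.1252]); X=-170+1e3*(p[0]*.991+p[1]*.134); Z=46+1e3*p[2]; print('theta',np.arctan2(Z,-X)-np.arctan2(46,170),'r',np.hypot(X,Z))
im=manip.snapshot('wrist'); cv2.imwrite('pics/w13.png',im)
im=manip.snapshot('side'); cv2.imwrite('pics/s13.png',np.hstack([crop(im,190,160,340,320,2.6),crop(im,330,150,430,230,4)[:416] if 0 else cv2.resize(crop(im,335,150,435,220,4),(400,280)).repeat(1,0)[:0].reshape(0,400,3) if 0 else cv2.copyMakeBorder(crop(im,335,150,435,220,4),0,136,0,0,cv2.BORDER_CONSTANT)]))
E
```

```text
26.775 [0.57998489 0.28437653 0.23102337] [-6.63412912  0.47445345  2.39003912] 0.11841568854176242 0.0015962228320319815
theta 0.7445103754327336 r 179.42265810922422
```

View pics/s13.png

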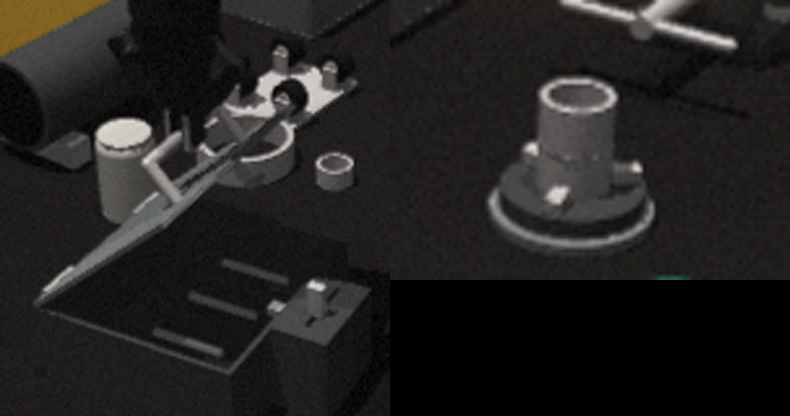

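View pics/w13.png

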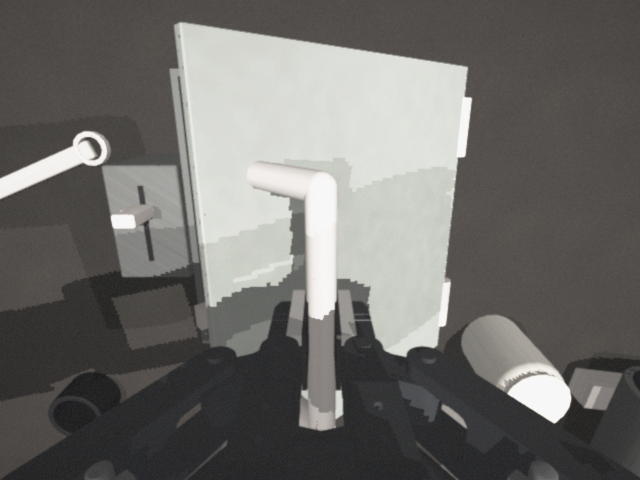

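The bar is between the pads at (320,330), the lid is steady at about 0.74 rad, the tab is across and the ring stands flush on the coupon. Handing in.

```bash
python3 -c "
from station import manip
print(manip.sign_off())
s=manip.sense();print(s['t'],s['tcp_pos'],s['force'])"
```

```text
the job is handed in; nothing more can be done
None
the job is handed in; nothing more can be done
```

The job is handed in at about t = 26.9 s: the grey ring sits on the clamped ring and the gripper holds the lid open at about 43°. The system gave no verdict.

- **Ring:** I lowered it on until the force showed contact, then let go. The wrist camera put the two axes 1.4 mm apart, and the side view shows a flush, upright wall.
- **Lid:** The first tug stopped hard after about 5–6 mm, with the pull at the handle jumping from 5 to 16 N, so it was caught. I let it down and pushed the thumb slide to its end stop, which the camera confirmed. The second tug was free at about 4.7 N.
- **Final hold:** I raised the lid to about 0.74 rad (43°), worked out from the tool's path about the hinge rather than measured directly. The last pictures show the bar between the pads and the arm still.
- **Small disagreements:**
  - That path gave a handle radius of 179 mm against the expected 176 mm, and about 7 N of sideways load remained on the tool.
  - In fast moves the arm stopped up to 2.5 mm off its command. I corrected that before placing the ring.
- **Other things on the bench:** I saw none of them shifted in the later pictures, but I did not measure their positions.

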